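# Find the rocking corner of a balance stand and press its shim flat

### The arm

A 6-joint arm with a two-finger parallel gripper is mounted at the origin on the work surface. World frame = base frame: x ahead of the robot, y to its left, z up, the work surface at z = 0. Lengths are in m, angles in rad, forces in N, time in s.
With the tool pointing down it reaches from about 0.35 to 0.925 m from the base axis. Payload 6.4 kg.
Tool frame: the origin (TCP) lies at the very end of the fingers, on their centre line; the grasp point (between the pads) lies 19 mm behind it; z points along the fingers, y is the direction in which the jaws open and shut (so a half turn about z gives the same grasp; the last joint's range is limited). The gripper opens to 94 mm and grips with 3 to 60 N. Pads are 16 mm wide; open, the fingers measure 119 mm over their backs; the gripper's body (75 mm by 177 mm) begins 78 mm behind the grasp point.
Start: joints at [-1.39, 0.245, 1.558, -0, 1.339, -0.174], TCP at [0.226, -0.61, 0.205] pointing down, gripper open.
Joint ranges: [-3.13, 3.13], [-1.02, 2.26], [0.13, 2.54], [-0.95, 4.09], [0.21, 2.88], [-2.74, 2.74]. Speed limits (rad/s): [2.57, 2.57, 3.14, 3.14, 3.14, 3.14].

### API

Orientations are given as a rotation vector (axis times angle).
In Python, from workcell import r, eyes gives the robot as it stands.
- The arm moves only by the shell command python3 -m pendant 'ROWS' [FORCE]. ROWS is JSON, a list of rows, each a list of 7 numbers: the shift along the tool's x, y, z as a fraction of full scale, then the turn, a rotation vector about the tool's x, y, z as a fraction of full scale, then the closure, from -1 (fully open) to 1 (shut), so that 0 is half open. In form: [[dx, dy, dz, wx, wy, wz, fingers], ...]. A call has 1 to 10 rows; each row shifts and turns the pose as measured when the row begins, along the tool's axes as they then stand; what a row does not reach is not made up. Full scale, the value 1, is 50 mm for a shift and 0.12 rad for a turn. A row lasts 1/10 s, in which the tool goes at most 50 mm and 8.59 degrees, less where a joint would pass 70% of its speed; a pose out of reach is approached as far as the arm can. A call with a number of a shift or a turn outside -1 to 1 is refused whole. A call with a gripper value outside its range is refused whole. The fingers move at their own pace and stop on an object; FORCE is the grip in N (left out, the last holds). Time passes only in rows, so rows that do not move let the fingers close. It gives the time, the measured TCP pose, the force and the opening at its end, in the units of the state.
- r.get_obs(): the state, without advancing time (a new reading comes with each control period).
- eyes.capture(name): name is "scene" or "top"; returns the picture (420x560x3 uint8, red, green, blue); there is no depth.
- eyes.camera_model(name): a dict with "fovy" (degrees; the focal length in pixels is half the picture's height over the tangent of half this angle, whatever the lens; pixels are square), "cx", "cy" (the principal point, pixels), "cam_to_world" (4x4, takes a point from camera to world coordinates). Camera axes: x right, y down, z forward; pixel columns grow to the right and rows downward; lengths in m; the calibration is good to about 2 mm. A picture is of the moment at which its call begins. camera_model takes no time and is no camera call.
- r.hand_in(): hands the job in, once; it reports no verdict.
The state is a dict: "t": time; "joint_positions": joint angles; "qd": joint speeds; "effort": joint torques, N m; "ee_pos": TCP position; "orientation": TCP orientation; "contact_force": force on the tool from outside, world axes, zero at the start; "moment": the same for the moment, N m; "width": finger opening in m.
Only numpy, scipy, OpenCV 4.12 (cv2) and the standard library are available. Lean on these libraries where they do the work, as an engineer would, in place of code of your own. Each camera call takes 0.05 s, during which the arm holds its last target.

### The job

One corner of the balance stand's plate rocks. Press down on the plate's corners with the fingertips until you find the one that gives, pressing it right down, then press the fold-down shim at that corner flat. Leave the other three shims standing, do not lift or shift the plate, and leave the things on and around it where they are.

Things in the scene. Friction and masses are not known exactly. Their poses are not given: they have to be found in the camera images.
- plate: Top plate of the balance stand: loose aluminium, 260 (x) x 240 (y) x 10 mm, 1.7 kg, lying level on posts. Origin: centre of its underside, 30 mm above the table (top at 40 mm); x away from the robot (yaw within 0.25 rad), y left, z up. A window 46 (x) x 28 (y) mm near each corner, centred at x = +-85, y = +-65 mm, each with a standing shim; a 4 mm high rubber disc in the middle.
- base: Fixed black tray under the plate, 290 x 270 x 6 mm; origin at the centre of its underside, on the table, below the plate's origin; axes as the plate's.
- foot (a joint): How far the rocking corner is pressed down: 0 at rest, 0.0045 m at its hard stop. Which corner rocks changes every time and cannot be seen: it lies level like the rest, but yields from about 5 N and is at its stop by 9 N; let go, it springs back. The three firm corners do not yield. Tells the depth, not the corner.
- shim_loose (a joint): Angle (rad) of the rocking corner's shim: 0 flat, 0.46 to 0.56 at the start. Does not tell which corner. All four shims look alike: a stiff steel leaf 41 mm long, 18 wide, 3 thick, end curled, hinged in its window, free end about 23 mm above the plate. Friction holds it at any angle; 4 to 10 N straight down near its free end (the tip rubs outward) folds it, and it stays down, filling the gap under the corner.
- corner_nl (a point): Spot to press to try the plate's near left (-x, +y) corner: on the plate's top face, over a post, at x = -90, y = +100 mm in the plate's frame. Bare plate for 15 mm around.
- shim_nl (a point): Spot over the shim of the near left (-x, +y) corner, level with the plate's top face, 10 mm to +x of the window's centre. The leaf's hinge runs along the plate's y, 28 mm to -x of this spot, at this height; the leaf rises from there towards +x. Pressed down here it folds; flat, its top is 4.5 mm above the plate's top.
- corner_nr (a point): Spot to press to try the plate's near right (-x, -y) corner: on the plate's top face, over a post, at x = -90, y = -100 mm in the plate's frame. Bare plate for 15 mm around.
- shim_nr (a point): Spot over the shim of the near right (-x, -y) corner, level with the plate's top face, 10 mm to +x of the window's centre. The leaf's hinge runs along the plate's y, 28 mm to -x of this spot, at this height; the leaf rises from there towards +x. Pressed down here it folds; flat, its top is 4.5 mm above the plate's top.
- corner_fl (a point): Spot to press to try the plate's far left (+x, +y) corner: on the plate's top face, over a post, at x = +90, y = +100 mm in the plate's frame. Bare plate for 15 mm around.
- shim_fl (a point): Spot over the shim of the far left (+x, +y) corner, level with the plate's top face, 10 mm to +x of the window's centre. The leaf's hinge runs along the plate's y, 28 mm to -x of this spot, at this height; the leaf rises from there towards +x. Pressed down here it folds; flat, its top is 4.5 mm above the plate's top.
- corner_fr (a point): Spot to press to try the plate's far right (+x, -y) corner: on the plate's top face, over a post, at x = +90, y = -100 mm in the plate's frame. Bare plate for 15 mm around.
- shim_fr (a point): Spot over the shim of the far right (+x, -y) corner, level with the plate's top face, 10 mm to +x of the window's centre. The leaf's hinge runs along the plate's y, 28 mm to -x of this spot, at this height; the leaf rises from there towards +x. Pressed down here it folds; flat, its top is 4.5 mm above the plate's top.
- shim_firm1 (a joint): Angle of the shim at one of the three firm corners (0 = flat); to stay standing. It does not tell which corner.
- shim_firm2 (a joint): Angle of the shim at one of the three firm corners (0 = flat); to stay standing. It does not tell which corner.
- shim_firm3 (a joint): Angle of the shim at one of the three firm corners (0 = flat); to stay standing. It does not tell which corner.
- weight: Bystander: steel 200 g weight, 32 mm wide, 54 mm tall, standing on the rubber disc in the middle of the plate. Origin at the centre of its underside. Not to be disturbed.
- reagent: Bystander: amber bottle, 42 mm wide, 80 mm tall, on the table left of the plate. Origin at the centre of its underside. Not to be disturbed.
- jar: Bystander: clear jar with red lid, 52 mm wide, 60 mm tall, left of the plate. Origin at the centre of its underside. Not to be disturbed.
- tube_rack: Bystander: blue rack of capped tubes, 60 x 110 mm, 76 mm tall, right of the plate. Origin at the centre of its underside. Not to be disturbed.
- carton: Bystander: orange carton, 50 x 80 mm, 45 mm tall, beyond the plate. Origin at the centre of its underside. Not to be disturbed.
- tip_box: Bystander: grey box with clear cover, 72 x 102 mm, 53 mm tall, beyond the plate. Origin at the centre of its underside. Not to be disturbed.
- timer: Bystander: flat white timer, 55 x 65 mm, 18 mm tall, right of the plate. Origin at the centre of its underside. Not to be disturbed.

How it is judged:
By the outcome, as a careful person would: the job done as asked, in the order asked, and still so for the second after the job is handed in, with the robot touching nothing.
It also fails if it takes over 58 s, if anything falls off the work surface, if the arm or the gripper's body presses on something with over 40 N, if the wrist force passes 120 N, or if a joint passes its speed limit or range.

## Working session

There is one attempt and no reset: what is moved stays moved. The work goes in short steps, Python scripts to look and compute and a shell command to move; the robot and the scene stay as the last step left them, time stands still between calls to the robot, and variables do not carry over. Pictures are saved under pics/ and viewed, and the job is handed in when it is done.

```bash
ls; mkdir -p pics
python3 - <<'E'
from workcell import r, eyes
import cv2
print(r.get_obs())
for n in("scene","top"):
    im=eyes.capture(n); cv2.imwrite(f"pics/{n}0.png",im[:,:,::-1]); print(n,eyes.camera_model(n))
E
```

```text
pics
{'t': 0.0, 'joint_positions': array([-1.39010671e+00,  2.45804570e-01,  1.55894112e+00, -1.54838504e-05,
        1.33870417e+00, -1.74070437e-01]), 'qd': array([-0.0015404 ,  0.0008366 , -0.00020317, -0.00124294, -0.0016015 ,
       -0.00083701]), 'effort': array([-4.38564803e-05, -4.15835810e+01, -3.14602089e+01,  6.85320399e-02,
        3.32064391e-02, -1.48614267e-04]), 'ee_pos': array([ 0.22570237, -0.60894424,  0.20439063]), 'orientation': array([-3.09047009e+00, -5.54016000e-01,  3.32998312e-05]), 'contact_force': array([ 0.4264727 ,  0.03687812, -0.44133625]), 'moment': array([-0.04520027, -0.03392748, -0.02443352]), 'width': 0.09400637215256803}
scene {'fovy': 45.33774035733143, 'cx': 283.38951532274075, 'cy': 201.72349958760614, 'cam_to_world': array([[-0.51942221,  0.7203544 , -0.45966304,  1.06120278],
       [ 0.85446182,  0.43168773, -0.28903408,  0.29394698],
       [-0.00977608, -0.54289524, -0.83974353,  0.8546189 ],
       [ 0.        ,  0.        ,  0.        ,  1.        ]])}
top {'fovy': 51.809406762305535, 'cx': 270.9693992433275, 'cy': 205.2133757014185, 'cam_to_world': array([[-0.0560855 , -0.97540968,  0.213144  ,  0.4426382 ],
       [-0.9984136 ,  0.05372918, -0.01683637,  0.02308921],
       [ 0.00497031, -0.21375014, -0.97687572,  0.87028745],
       [ 0.        ,  0.        ,  0.        ,  1.        ]])}
```

View pics/scene0.png

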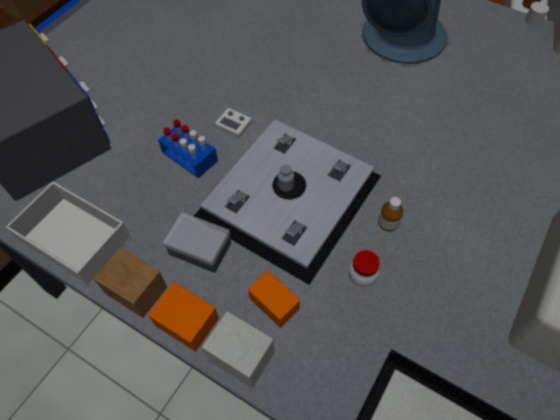

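View pics/top0.png

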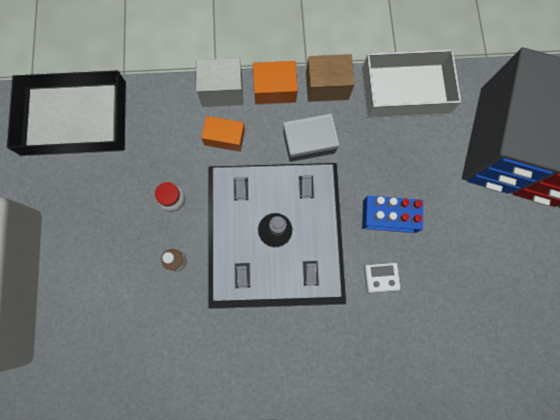

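The top view shows the plate at about columns 210–343 and rows 165–303, with four windows, the disc and weight near (275,230), and bystanders clear of it. Next I'll segment the plate in both views.

```bash
cat > h.py <<'E'
import numpy as np, cv2
from workcell import r, eyes
def ray(n,uv):
    m=eyes.camera_model(n); f=210/np.tan(np.radians(m['fovy']/2)); T=np.array(m['cam_to_world'])
    uv=np.atleast_2d(uv).astype(float)
    d=np.c_[(uv[:,0]-m['cx'])/f,(uv[:,1]-m['cy'])/f,np.ones(len(uv))]@T[:3,:3].T
    return T[:3,3],d
def onplane(n,uv,z):
    o,d=ray(n,uv); return o+d*((z-o[2])/d[:,2])[:,None]
def tri(u1,u2):
    o1,d1=ray("scene",u1);o2,d2=ray("top",u2);out=[]
    for a,b in zip(d1,d2):
        s=np.linalg.lstsq(np.c_[a,-b],o2-o1,rcond=None)[0]; p,q=o1+s[0]*a,o2+s[1]*b
        out.append(np.r_[(p+q)/2,np.linalg.norm(p-q)])
    return np.array(out)
E
python3 - <<'E'
from h import *
res={}
for n,seed in(("scene",(300,220)),("top",(275,280))):
    im=cv2.imread(f"pics/{n}0.png"); 
    g=cv2.cvtColor(im,cv2.COLOR_BGR2GRAY); print(n,im[seed[1],seed[0]],im[20+350*(n=="top"),250])
    m=(g>np.float64(g[seed[1],seed[0]])*0.5+np.float64(95)*0.5).astype(np.uint8)
    m=cv2.morphologyEx(m,cv2.MORPH_OPEN,np.ones((3,3)))
    k,l=cv2.connectedComponents(m); c=(l==l[seed[1],seed[0]]).astype(np.uint8)
    cs=max(cv2.findContours(c,0,2)[0],key=cv2.contourArea); h=cv2.convexHull(cs)
    q=cv2.approxPolyN(h,4) if hasattr(cv2,'approxPolyN') else cv2.boxPoints(cv2.minAreaRect(h))
    q=q.reshape(-1,2); print(q, cv2.contourArea(h))
    # refine: fit lines to contour points near each edge
    P=cs.reshape(-1,2).astype(float); L=[]
    for i in range(4):
        a,b=q[i].astype(float),q[(i+1)%4].astype(float); t=(b-a)/np.linalg.norm(b-a); s=(P-a)@t; dd=abs((P-a)@[-t[1],t[0]])
        s_=(s>.1*np.linalg.norm(b-a))&(s<.9*np.linalg.norm(b-a))&(dd<4)
        vx,vy,x,y=cv2.fitLine(P[s_].astype(np.float32),cv2.DIST_HUBER,0,.01,.01).ravel(); L.append(np.cross([x,y,1],[x+vx,y+vy,1]))
    C=[np.cross(L[i-1],L[i]) for i in range(4)]; C=np.array([c[:2]/c[2] for c in C]); 
    W=onplane(n,C,.04); print(C.round(1)); print(W.round(4)); print("sides",np.linalg.norm(W-np.roll(W,1,0),axis=1),"centre",W.mean(0))
    res[n]=(C,W)
    v=cv2.resize(im,None,fx=1,fy=1); cv2.polylines(v,[C.round().astype(int)],True,(0,255,0),1)
    x0=180 if n=="scene" else 190; y0=100 if n=="scene" else 145
    cv2.imwrite(f"pics/{n}1.png",cv2.resize(v[y0:y0+180,x0:x0+210],None,fx=3.3,fy=3.3,interpolation=2))
Cs,Ws=res["scene"];Ct,Wt=res["top"]
idx=[np.argmin(np.linalg.norm(Ws-w,axis=1)) for w in Wt]
print(tri(Cs[idx],Ct).round(4))
E
```

```text
scene [135 125 121] [96 91 88]
[[373 166]
 [307 265]
 [200 205]
 [274 119]] 13234.0
[[372.3 166.7]
 [306.3 264.3]
 [200.7 204.2]
 [274.7 119.3]]
[[ 0.4512  0.1236  0.04  ]
 [ 0.7079  0.1177  0.04  ]
 [ 0.7021 -0.1201  0.04  ]
 [ 0.4438 -0.1127  0.04  ]]
sides [0.23639437 0.25680109 0.23787291 0.25840661] centre [0.57627615 0.00214992 0.04      ]
top [171 165 157] [126 125 117]
[[341 296]
 [213 300]
 [213 168]
 [332 164]] 16242.5Traceback (most recent call last):
  File "<stdin>", line 17, in <module>
cv2.error: OpenCV(4.12.0) /io/opencv/modules/imgproc/src/linefit.cpp:50: error: (-215:Assertion failed) count > 0 in function 'fitLine2D_wods'
```

Run:
```python
from h import *
n="top";im=cv2.imread("pics/top0.png");g=cv2.cvtColor(im,cv2.COLOR_BGR2GRAY)
print(g[235,200:225],g[235,330:352]); print(g[155:175,260],g[290:312,260])
m=(g>135).astype(np.uint8); m[:163]=0
k,l=cv2.connectedComponents(m); c=(l==l[280,275]).astype(np.uint8)
cs=max(cv2.findContours(c,0,2)[0],key=cv2.contourArea)
q=cv2.approxPolyN(cv2.convexHull(cs),4).reshape(-1,2); print(q)
P=cs.reshape(-1,2).astype(float); L=[]
for i in range(4):
    a,b=q[i].astype(float),q[(i+1)%4].astype(float); t=(b-a)/np.linalg.norm(b-a); s=(P-a)@t; dd=abs((P-a)@[-t[1],t[0]])
    s_=(s>10)&(s<np.linalg.norm(b-a)-10)&(dd<6)
    vx,vy,x,y=cv2.fitLine(P[s_].astype(np.float32),cv2.DIST_HUBER,0,.01,.01).ravel(); L.append(np.cross([x,y,1],[x+vx,y+vy,1]))
C=[np.cross(L[i-1],L[i]) for i in range(4)]; C=np.array([c[:2]/c[2] for c in C])
W=onplane(n,C,.04); print(C.round(1)); print(W.round(4)); print("sides",np.linalg.norm(W-np.roll(W,1,0),axis=1),"centre",W.mean(0))
Cs=np.array([[372.3,166.7],[306.3,264.3],[200.7,204.2],[274.7,119.3]]);Ws=onplane("scene",Cs,.04)
idx=[np.argmin(np.linalg.norm(Ws-w,axis=1)) for w in W]
print(tri(Cs[idx],C).round(4))
A=[]
for X in (Ws,W):
    cc=X.mean(0); 
    near=X[np.argsort(X[:,0])[:2]].mean(0); far=X[np.argsort(X[:,0])[2:]].mean(0); lf=X[np.argsort(X[:,1])[2:]].mean(0); rt=X[np.argsort(X[:,1])[:2]].mean(0)
    print(cc,np.arctan2(*(far-near)[[1,0]]),np.arctan2(-(lf-rt)[0],(lf-rt)[1]))
for n in("scene","top"):
    v=cv2.imread(f"pics/{n}0.png"); v=v[100:290,180:400] if n=="scene" else v[145:325,180:390]
    cv2.imwrite(f"pics/{n}1.png",cv2.resize(v,None,fx=3,fy=3,interpolation=2))
```

```text
[125 125 125 124 124 125 127 117  86  62  61  56  63 134 167 164 161 161
 161 164 164 163 164 166 164] [161 162 162 161 164 167 156 105  42  34  40  75 115 127 123 121 124 124
 122 123 124 124]
[122 122 122 121 121 120 122 123 123 109  61 112 170 169 167 165 165 166
 166 165] [166 165 166 167 167 167 168 170 157  89  42  40  43  43  43  40  64 108
 125 122 121 122]
[[340 296]
 [214 300]
 [214 168]
 [332 164]]Traceback (most recent call last):
  File "<stdin>", line 12, in <module>
cv2.error: OpenCV(4.12.0) /io/opencv/modules/imgproc/src/linefit.cpp:50: error: (-215:Assertion failed) count > 0 in function 'fitLine2D_wods'
```

```bash
ls pics
```

```text
scene0.png
scene1.png
top0.png
```

```bash
cat >> h.py <<'E'
def plate(n,im,thr,seed):
    g=cv2.cvtColor(im,cv2.COLOR_BGR2GRAY); m=(g>thr).astype(np.uint8)
    if n=="top": m[:163]=0
    k,l=cv2.connectedComponents(m); c=(l==l[seed[1],seed[0]]).astype(np.uint8)
    cs=max(cv2.findContours(c,0,1)[0],key=cv2.contourArea)
    q=cv2.approxPolyN(cv2.convexHull(cs),4).reshape(-1,2).astype(float)
    P=cs.reshape(-1,2).astype(float); L=[]
    for i in range(4):
        a,b=q[i],q[(i+1)%4]; t=(b-a)/np.linalg.norm(b-a); s=(P-a)@t; dd=abs((P-a)@[-t[1],t[0]])
        s_=(s>10)&(s<np.linalg.norm(b-a)-10)&(dd<6)
        vx,vy,x,y=cv2.fitLine(P[s_].astype(np.float32),cv2.DIST_HUBER,0,.01,.01).ravel(); L.append(np.cross([x,y,1],[x+vx,y+vy,1]))
    C=[np.cross(L[i-1],L[i]) for i in range(4)]; return np.array([c[:2]/c[2] for c in C])
E
python3 - <<'E'
from h import *
Cd={}
for n,t,s in(("scene",113,(300,220)),("top",130,(275,280))):
    C=plate(n,cv2.imread(f"pics/{n}0.png"),t,s); X=onplane(n,C,.04); Cd[n]=(C,X)
    print(n,C.round(1).tolist(),"sides",np.linalg.norm(X-np.roll(X,1,0),axis=1).round(4))
    near=X[np.argsort(X[:,0])[:2]].mean(0); far=X[np.argsort(X[:,0])[2:]].mean(0); lf=X[np.argsort(X[:,1])[2:]].mean(0); rt=X[np.argsort(X[:,1])[:2]].mean(0)
    print(X.mean(0).round(4),np.arctan2(*(far-near)[[1,0]]),np.arctan2(-(lf-rt)[0],(lf-rt)[1]))
i=[np.argmin(np.linalg.norm(Cd["scene"][1]-w,axis=1)) for w in Cd["top"][1]]
print(tri(Cd["scene"][0][i],Cd["top"][0]).round(4))
for n in("scene","top"):
    v=cv2.imread(f"pics/{n}0.png"); v=v[100:290,180:400] if n=="scene" else v[145:325,180:390]
    cv2.imwrite(f"pics/{n}1.png",cv2.resize(v,None,fx=3,fy=3,interpolation=2))
E
```

```text
scene [[372.3, 166.7], [306.2, 264.0], [201.2, 204.4], [274.2, 119.5]] sides [0.2369 0.2563 0.2364 0.2569]
[0.5764 0.0022 0.04  ] -0.02426452140139396 -0.02532976280100994
top [[340.1, 295.4], [213.0, 299.6], [213.0, 168.5], [331.4, 164.8]] sides [0.257  0.2389 0.2565 0.2376]
[0.5744 0.0048 0.04  ] -0.024981633613363453 -0.023181924120289236
[[ 0.4436 -0.1126  0.0387  0.0023]
 [ 0.4498  0.1255  0.0395  0.0043]
 [ 0.7064  0.1188  0.0392  0.0038]
 [ 0.701  -0.1184  0.0389  0.0024]]
```

View pics/scene1.png

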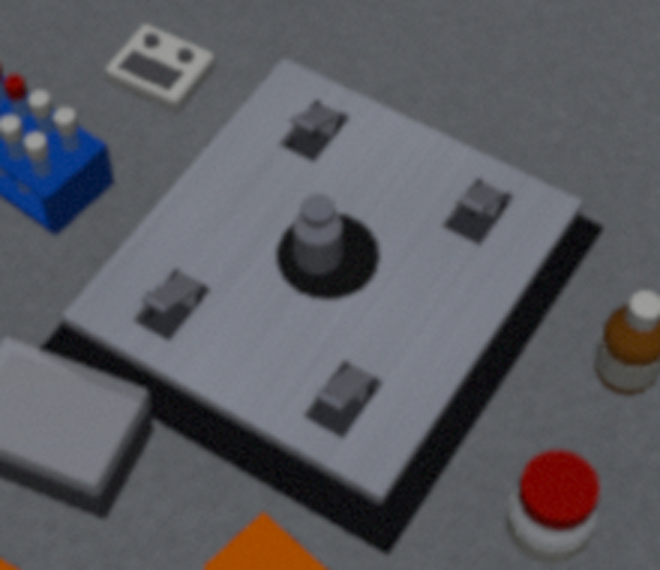

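Run:
```python
from h import *
c=np.array([.5755,.0035]);a=-.0245;R=np.array([[np.cos(a),-np.sin(a)],[np.sin(a),np.cos(a)]])
for i,x in (("n",-1),("f",1)):
  for j,y in(("l",1),("r",-1)):
    print(i+j,"corner",(c+R@[x*.09,y*.1]).round(4),"shim",(c+R@[x*.085+.01,y*.065]).round(4),"hinge",(c+R@[x*.085-.018,y*.065]).round(4))
# weights of neighbours
from scipy.spatial.transform import Rotation as Ro
o=r.get_obs(); print(Ro.from_rotvec(o['orientation']).as_matrix().round(3))
```

```text
nl corner [0.488  0.1057] shim [0.5021 0.0703] hinge [0.4741 0.071 ]
nr corner [ 0.4831 -0.0943] shim [ 0.4989 -0.0596] hinge [ 0.4709 -0.059 ]
fl corner [0.6679 0.1013] shim [0.6721 0.0662] hinge [0.6441 0.0668]
fr corner [ 0.663  -0.0987] shim [ 0.6689 -0.0638] hinge [ 0.6409 -0.0631]
[[ 0.938  0.347 -0.   ]
 [ 0.347 -0.938  0.002]
 [ 0.    -0.002 -1.   ]]
```

The plate centre comes out at about (0.5755, 0.0035) m with yaw −0.0245. The two views agree to about 3 mm and the triangulated top height is 39 mm. All four shims stand. Now I'll close the fingers and align the tool with the plate.

```bash
python3 -m pendant '[[0,0,0,0,0,1,1],[0,0,0,0,0,1,1],[0,0,0,0,0,1,1],[0,0,0,0,0,0.15,1],[0,0,0,0,0,0,1]]' 20
cat >> h.py <<'E'
from scipy.spatial.transform import Rotation as Ro
def togo(x,y,z,yaw=-.0245):
    o=r.get_obs(); Rm=Ro.from_rotvec(o['orientation']).as_matrix()
    D=np.array([[np.cos(yaw),np.sin(yaw),0],[np.sin(yaw),-np.cos(yaw),0],[0,0,-1.]])
    print("t",round(o['t'],2),"pos",o['ee_pos'].round(4),"F",o['contact_force'].round(2),"w",round(o['width'],4),"q",o['joint_positions'].round(2))
    print("shift",(Rm.T@(np.array([x,y,z])-o['ee_pos'])/.05).round(3),"turn",(Ro.from_matrix(Rm.T@D).as_rotvec()/.12).round(3))
E
python3 -c "
from h import *
togo(.4831,-.0943,.2)"
```

```text
t: 0.6
ee_pos: [0.2254, -0.6073, 0.2014]
orientation: [-3.134, 0.055, 0.002]
contact_force: [0.0, 0.1, -0.8]
width: 0.0573
t 0.6 pos [ 0.2254 -0.6073  0.2014] F [ 0.03  0.07 -0.82] w 0.0573 q [-1.39  0.25  1.56 -0.    1.34  0.22]
shift [  4.788 -10.434   0.092] turn [-0.058  0.012 -0.09 ]
```

```bash
python3 -m pendant '[[0.3,-0.9,0,0,0,0,1],[0.4,-0.9,0,0,0,0,1],[0.45,-0.9,0,0,0,0,1],[0.45,-0.9,0,0,0,0,1],[0.45,-0.9,0,0,0,0,1],[0.45,-0.9,0,0,0,0,1],[0.45,-0.9,0,0,0,0,1],[0.45,-0.9,0,0,0,0,1],[0.45,-0.9,0,0,0,0,1],[0.45,-0.9,0,0,0,0,1]]'
python3 -c "
from h import *
togo(.4831,-.0943,.15)"
```

```text
t: 1.6
ee_pos: [0.4497, -0.1654, 0.2027]
orientation: [-3.134, 0.04, -0.001]
contact_force: [0.9, -0.0, -0.1]
width: 0.0005
t 1.6 pos [ 0.4497 -0.1654  0.2027] F [ 0.88 -0.04 -0.06] w 0.0005 q [-0.59 -0.16  1.98  0.01  1.32  1.  ]
shift [ 0.631 -1.432  1.064] turn [-0.058 -0.002 -0.007]
```

```bash
python3 -m pendant '[[0.35,-0.8,0.5,0,0,0,1],[0.28,-0.63,0.55,-0.06,0,0,1],[0,0,0,0,0,0,1],[0,0,0,0,0,0,1]]'
python3 -c "
from h import *
togo(.4831,-.0943,.055)"
```

```text
t: 2.0
ee_pos: [0.4856, -0.0883, 0.1518]
orientation: [3.139, -0.013, 0.007]
contact_force: [1.1, 0.0, 0.8]
width: 0.0004
t 2.0 pos [ 0.4856 -0.0883  0.1518] F [1.13 0.01 0.77] w 0.0004 q [-0.41 -0.07  2.   -0.    1.21  1.17]
shift [-0.058  0.117  1.936] turn [ 0.018 -0.038  0.135]
```

```bash
python3 -m pendant '[[-0.06,0.12,0.6,0,0,0.13,1],[0,0,0.7,0,0,0,1],[0,0,0.4,0,0,0,1],[0,0,0,0,0,0,1],[0,0,0,0,0,0,1]]'
python3 -c "
from h import *
togo(.4831,-.0943,.045)"
```

```text
t: 2.5
ee_pos: [0.486, -0.1013, 0.0702]
orientation: [3.134, -0.041, 0.022]
contact_force: [0.5, -0.3, -0.5]
width: 0.0003
t 2.5 pos [ 0.486  -0.1013  0.0702] F [ 0.5  -0.32 -0.5 ] w 0.0003 q [-0.43  0.05  2.05 -0.    1.03  1.16]
shift [-0.069 -0.142  0.502] turn [ 0.06  -0.118 -0.012]
```

```bash
python3 -m pendant '[[-0.07,-0.13,0.2,0.05,-0.1,0,1],[0,0,0.15,0,0,0,1],[0,0,0,0,0,0,1],[0,0,0,0,0,0,1]]'
python3 -c "
from h import *
togo(.4831,-.0943,.045)"
```

```text
t: 2.9
ee_pos: [0.4852, -0.0965, 0.0555]
orientation: [3.138, -0.042, 0.012]
contact_force: [-0.8, -0.7, -0.0]
width: 0.0006
t 2.9 pos [ 0.4852 -0.0965  0.0555] F [-0.83 -0.71 -0.01] w 0.0006 q [-0.43  0.07  2.05 -0.    1.01  1.17]
shift [-0.045 -0.043  0.209] turn [ 0.03  -0.067 -0.019]
```

Within 3 mm of the spot. I'll go down in small steps and watch the force.

```bash
python3 -m pendant '[[-0.04,-0.04,0.1,0.03,-0.06,0,1],[0,0,0.1,0,0,0,1],[0,0,0,0,0,0,1]]'; python3 -m pendant '[[0,0,0.06,0,0,0,1],[0,0,0,0,0,0,1]]'
```

```text
t: 3.2
ee_pos: [0.4838, -0.0943, 0.0454]
orientation: [3.141, -0.041, 0.003]
contact_force: [-0.1, 0.5, -0.2]
width: 0.0005
t: 3.4
ee_pos: [0.4837, -0.0942, 0.0419]
orientation: [3.141, -0.041, 0.002]
contact_force: [-0.3, -0.1, 0.4]
width: 0.0004
```

```bash
python3 -m pendant '[[0,0,0.04,0,0,0,1],[0,0,0.04,0,0,0,1]]'
```

```text
t: 3.6
ee_pos: [0.4842, -0.0944, 0.0399]
orientation: [-3.141, 0.04, -0.0]
contact_force: [-9.4, 3.9, 26.2]
width: 0.0003
```

The near right corner is firm: 26 N with z still at 40 mm. Lift and go to near left.

```bash
python3 -m pendant '[[0,0,-0.3,0,0,0,1],[0,0,-0.9,0,0,0,1],[0,-0.5,-0.3,0,0,0,1],[0,-1,0,0,0,0,1],[0,-1,0,0,0,0,1],[0,-1,0,0,0,0,1],[0,-0.5,0,0,0,0,1],[0,0,0,0,0,0,1],[0,0,0,0,0,0,1]]'
python3 -c "
from h import *
togo(.488,.1057,.055)"
```

```text
t: 4.5
ee_pos: [0.4921, 0.1104, 0.1207]
orientation: [-3.141, 0.046, -0.011]
contact_force: [0.8, 0.4, -0.0]
width: 0.0005
t 4.5 pos [0.4921 0.1104 0.1207] F [ 0.83  0.43 -0.03] w 0.0005 q [-0.   -0.01  2.    0.    1.14  1.6 ]
shift [-0.088  0.097  1.314] turn [-0.001 -0.057 -0.039]
```

```bash
python3 -m pendant '[[-0.08,0.09,0.5,0,-0.05,-0.04,1],[0,0,0.6,0,0,0,1],[0,0,0,0,0,0,1],[0,0,0,0,0,0,1]]'
python3 -c "
from h import *
togo(.488,.1057,.043)"
```

```text
t: 4.9
ee_pos: [0.4899, 0.1014, 0.0659]
orientation: [3.14, -0.046, 0.006]
contact_force: [-0.7, 0.4, 0.9]
width: 0.0008
t 4.9 pos [0.4899 0.1014 0.0659] F [-0.66  0.36  0.88] w 0.0008 q [-0.02  0.07  2.03 -0.    1.03  1.58]
shift [-0.043 -0.086  0.458] turn [ 0.007 -0.031 -0.041]
```

```bash
python3 -m pendant '[[-0.04,-0.08,0.2,0,-0.03,-0.04,1],[0,0,0.15,0,0,0,1],[0,0,0.08,0,0,0,1],[0,0,0,0,0,0,1]]'
python3 -c "
from h import *
togo(.488,.1057,.041)"
```

```text
t: 5.3
ee_pos: [0.4904, 0.1044, 0.0459]
orientation: [3.14, -0.041, 0.008]
contact_force: [-0.7, -0.2, -0.4]
width: 0.0006
t 5.3 pos [0.4904 0.1044 0.0459] F [-0.73 -0.24 -0.37] w 0.0006 q [-0.02  0.11  2.04 -0.    0.99  1.58]
shift [-0.05  -0.025  0.098] turn [ 0.007 -0.042 -0.015]
```

```bash
python3 -m pendant '[[-0.04,-0.02,0.09,0,-0.04,0,1],[0,0,0,0,0,0,1]]';python3 -m pendant '[[0,0,0.02,0,0,0,1],[0,0,0.02,0,0,0,1]]';python3 -m pendant '[[0,0,0.02,0,0,0,1]]'
```

```text
t: 5.5
ee_pos: [0.4887, 0.1056, 0.0414]
orientation: [3.14, -0.041, 0.001]
contact_force: [0.5, 1.0, 0.3]
width: 0.0005
t: 5.7
ee_pos: [0.4889, 0.1058, 0.0402]
orientation: [3.14, -0.04, 0.001]
contact_force: [-4.1, -0.8, 10.1]
width: 0.0002
t: 5.8
ee_pos: [0.489, 0.1058, 0.0401]
orientation: [3.14, -0.04, -0.001]
contact_force: [-5.6, -0.8, 11.7]
width: 0.0003
```

```bash
python3 -m pendant '[[0,0,0.025,0,0,0,1]]'; python3 -m pendant '[[0,0,-0.3,0,0,0,1],[0,0,-0.8,0,0,0,1],[0.5,0,-0.2,0,0,0,1],[0.9,0,0,0,0,0,1],[0.9,0,0,0,0,0,1],[0.9,0,0,0,0,0,1],[0.3,0,0,0,0,0,1],[0,0,0,0,0,0,1],[0,0,0,0,0,0,1]]'
python3 -c "
from h import *
togo(.6679,.1013,.055)"
```

```text
t: 5.9
ee_pos: [0.489, 0.1058, 0.0402]
orientation: [3.14, -0.039, -0.003]
contact_force: [-6.0, 0.2, 12.1]
width: 0.0007
t: 6.8
ee_pos: [0.67, 0.1019, 0.1081]
orientation: [3.14, -0.038, 0.002]
contact_force: [0.2, 0.3, -0.1]
width: 0.0006
t 6.8 pos [0.67   0.1019 0.1081] F [ 0.25  0.34 -0.14] w 0.0006 q [-0.02  0.4   1.55 -0.    1.19  1.58]
shift [-0.043  0.011  1.062] turn [ 0.014 -0.009  0.005]
```

Near left is firm too (12 N at 40.1 mm). Far left is next.

```bash
python3 -m pendant '[[-0.04,0,0.4,0,0,0,1],[0,0,0.5,0,0,0,1],[0,0,0.2,0,0,0,1],[0,0,0,0,0,0,1]]'
python3 -c "
from h import *
togo(.6679,.1013,.0415)"
```

```text
t: 7.2
ee_pos: [0.6644, 0.1025, 0.0528]
orientation: [3.14, -0.036, 0.001]
contact_force: [0.1, -0.0, -0.2]
width: 0.0007
t 7.2 pos [0.6644 0.1025 0.0528] F [ 0.09 -0.02 -0.22] w 0.0007 q [-0.01  0.46  1.58 -0.    1.1   1.58]
shift [0.069 0.023 0.226] turn [ 0.014 -0.006  0.012]
```

```bash
python3 -m pendant '[[0.06,0.02,0.1,0,0,0,1],[0,0,0.1,0,0,0,1],[0,0,0,0,0,0,1]]';python3 -m pendant '[[0,0,0.03,0,0,0,1],[0,0,0.02,0,0,0,1]]';python3 -m pendant '[[0,0,0.025,0,0,0,1]]';python3 -m pendant '[[0,0,0.025,0,0,0,1]]'
```

```text
t: 7.5
ee_pos: [0.668, 0.1016, 0.0445]
orientation: [3.14, -0.036, 0.005]
contact_force: [-0.6, 0.2, 0.2]
width: 0.0008
t: 7.7
ee_pos: [0.669, 0.1015, 0.0431]
orientation: [3.14, -0.036, 0.009]
contact_force: [-0.2, 0.2, 0.0]
width: 0.0005
t: 7.8
ee_pos: [0.6693, 0.1015, 0.0423]
orientation: [3.14, -0.036, 0.01]
contact_force: [-0.0, 0.0, -0.0]
width: 0.0008
t: 7.9
ee_pos: [0.6695, 0.1015, 0.0412]
orientation: [3.14, -0.036, 0.011]
contact_force: [-0.0, -0.8, 0.1]
width: 0.0006
```

```bash
for i in 1 2 3; do python3 -m pendant '[[0,0,0.025,0,0,0,1]]' | grep -E "pos|force"; done; python3 -m pendant '[[0,0,0.03,0,0,0,1]]'
```

```text
ee_pos: [0.6696, 0.1015, 0.0402]
contact_force: [-3.1, 0.7, 7.9]
ee_pos: [0.6697, 0.1016, 0.0401]
contact_force: [-5.3, -0.2, 11.7]
ee_pos: [0.6697, 0.1016, 0.0402]
contact_force: [-4.3, -0.2, 6.4]
t: 8.3
ee_pos: [0.6697, 0.1015, 0.0402]
orientation: [3.139, -0.035, 0.007]
contact_force: [-4.8, -0.8, 8.9]
width: 0.0002
```

Far left is firm as well (11.7 N at 40.1 mm), so far right should be the one that rocks. I'll check it by pressing.

```bash
python3 -m pendant '[[0,0,-0.3,0,0,0,1],[0,0,-0.9,0,0,0,1],[0,0.4,-0.2,0,0,0,1],[0,0.9,0,0,0,0,1],[0,0.9,0,0,0,0,1],[0,0.9,0,0,0,0,1],[0,0.7,0,0,0,0,1],[0,0,0,0,0,0,1],[0,0,0,0,0,0,1]]'
python3 -c "
from h import *
togo(.663,-.0987,.055)"
```

```text
t: 9.2
ee_pos: [0.6687, -0.0944, 0.1226]
orientation: [3.136, -0.03, 0.025]
contact_force: [0.3, 1.1, 0.4]
width: 0.0003
t 9.2 pos [ 0.6687 -0.0944  0.1226] F [0.26 1.14 0.36] w 0.0003 q [-0.31  0.37  1.56 -0.    1.19  1.28]
shift [-0.135  0.081  1.351] turn [ 0.04  -0.135  0.047]
```

```bash
python3 -m pendant '[[-0.12,0.08,0.5,0.04,-0.13,0.04,1],[0,0,0.6,0,0,0,1],[0,0,0.2,0,0,0,1],[0,0,0,0,0,0,1],[0,0,0,0,0,0,1]]'
python3 -c "
from h import *
togo(.663,-.0987,.0425)"
```

```text
t: 9.7
ee_pos: [0.6616, -0.0936, 0.0523]
orientation: [-3.14, 0.029, 0.006]
contact_force: [0.4, -0.0, 0.5]
width: -0.0001
t 9.7 pos [ 0.6616 -0.0936  0.0523] F [ 0.44 -0.04  0.5 ] w -0.0001 q [-0.31  0.45  1.59  0.    1.1   1.28]
shift [0.031 0.102 0.195] turn [-0.014  0.031  0.05 ]
```

```bash
python3 -m pendant '[[0.03,0.1,0.1,0,0.03,0.04,1],[0,0,0.08,0,0,0,1],[0,0,0,0,0,0,1]]';for i in 1 2 3 4 ; do python3 -m pendant '[[0,0,0.03,0,0,0,1]]' | grep -E "pos|force"; done
```

```text
t: 10.0
ee_pos: [0.6645, -0.0986, 0.0446]
orientation: [-3.141, 0.035, -0.005]
contact_force: [-0.5, 0.5, -0.6]
width: 0.0005
ee_pos: [0.665, -0.0989, 0.0438]
contact_force: [-0.7, -0.4, -0.7]
ee_pos: [0.6653, -0.099, 0.0426]
contact_force: [0.5, -0.7, -1.0]
ee_pos: [0.6655, -0.0991, 0.0414]
contact_force: [0.6, 1.1, -0.8]
ee_pos: [0.6657, -0.0992, 0.04]
contact_force: [-1.5, 0.2, 4.4]
```

```bash
for i in 1 2 3 4 5 6; do python3 -m pendant '[[0,0,0.03,0,0,0,1]]' | grep -E "pos|force"; done
```

```text
ee_pos: [0.6657, -0.0992, 0.0391]
contact_force: [-2.0, 0.4, 4.7]
ee_pos: [0.6658, -0.0993, 0.0381]
contact_force: [-2.7, 0.5, 4.3]
ee_pos: [0.6658, -0.0993, 0.0371]
contact_force: [-3.0, 0.5, 5.8]
ee_pos: [0.6659, -0.0994, 0.036]
contact_force: [-3.0, 0.1, 6.4]
ee_pos: [0.666, -0.0995, 0.0352]
contact_force: [-4.3, 1.7, 10.5]
ee_pos: [0.666, -0.0995, 0.0351]
contact_force: [-6.4, 0.9, 12.8]
```

Far right gives: it went from 40 to 35.1 mm, and the force climbed to 12.8 N at the stop. Now its shim: lift, shift inward, look.

```bash
python3 -m pendant '[[0,0,-0.15,0,0,0,1],[0,0,-0.4,0,0,0,1],[0,0,-0.9,0,0,0,1],[0,-0.3,0,0,0,0,1],[0.05,-0.4,0,0,0,0,1],[0,0,0,0,0,0,1],[0,0,0,0,0,0,1]]'
python3 -c "
from h import *
togo(.6689,-.0638,.068)
for n in('scene','top'):
    v=eyes.capture(n)[:,:,::-1]; v=v[100:290,180:400] if n=='scene' else v[145:325,180:390]
    cv2.imwrite(f'pics/{n}2.png',cv2.resize(v,None,fx=3,fy=3,interpolation=2))"
```

```text
t: 11.7
ee_pos: [0.6695, -0.0636, 0.1084]
orientation: [3.141, -0.036, 0.011]
contact_force: [0.2, 0.5, -0.1]
width: 0.0006
t 11.7 pos [ 0.6695 -0.0636  0.1084] F [ 0.16  0.49 -0.09] w 0.0006 q [-0.26  0.39  1.57  0.    1.18  1.33]
shift [-0.017  0.003  0.809] turn [ 0.004 -0.057  0.013]
```

View pics/scene2.png

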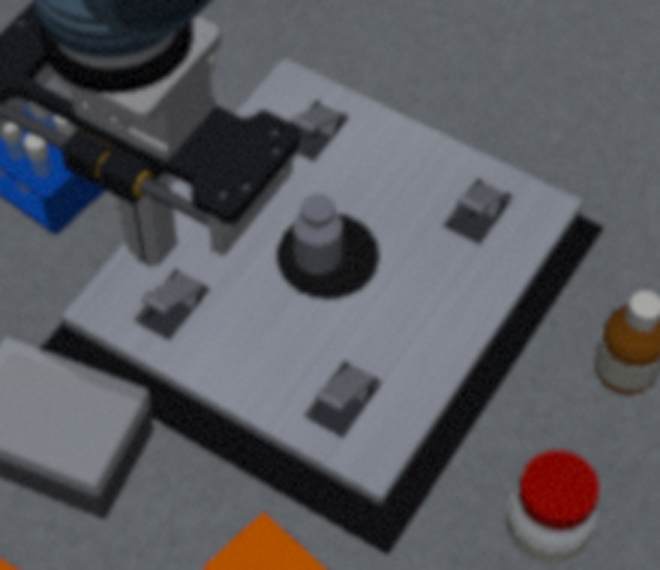

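The picture shows all four shims standing and the weight in place. The closed finger is near (150,255). I'll project the TCP into the picture to check the calibration before pressing.

```bash
python3 -c "
from h import *
for n,off in(('scene',(180,100)),('top',(180,145))):
    m=eyes.camera_model(n);T=np.array(m['cam_to_world']);f=210/np.tan(np.radians(m['fovy']/2))
    for P in([.6695,-.0636,.1084],[.6695,-.0636,.2]):
        p=np.linalg.inv(T)@np.r_[P,1]; print(n,3*(f*p[0]/p[2]+m['cx']-off[0]),3*(f*p[1]/p[2]+m['cy']-off[1]))"
```

```text
scene 153.11094540749747 253.13381869022828
scene 136.98854859355356 158.29303926017644
top 387.32298616830536 77.58465073841194
top 402.69141639425357 28.451322823247466
```

View pics/top2.png

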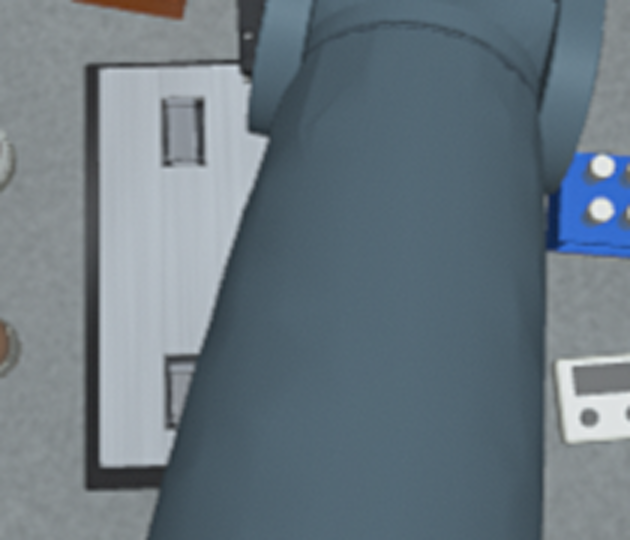

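The TCP projects onto the fingertip at (153,253), so the calibration holds. The top view is blocked by the arm. Descending onto the far right shim.

```bash
python3 -m pendant '[[0,0,0.4,0,-0.05,0,1],[0,0,0.35,0,0,0,1],[0,0,0,0,0,0,1],[0,0,0,0,0,0,1]]'
python3 -c "
from h import *
togo(.6689,-.0638,.06)"
```

```text
t: 12.2
ee_pos: [0.6675, -0.0655, 0.0642]
orientation: [-3.141, 0.041, 0.007]
contact_force: [0.8, -0.6, -0.0]
width: 0.0003
t 12.2 pos [ 0.6675 -0.0655  0.0642] F [ 0.77 -0.56 -0.04] w 0.0003 q [-0.27  0.44  1.58 -0.    1.12  1.33]
shift [ 0.027 -0.035  0.084] turn [-0.005  0.04  -0.012]
```

```bash
python3 -m pendant '[[0.04,-0.03,0.04,0,0.03,0,1],[0,0,0.05,0,0,0,1]]'| grep -E "pos|force";for i in 1 2 3 4 5 6; do python3 -m pendant '[[0,0,0.05,0,0,0,1]]' | grep -E "pos|force"; done
```

```text
ee_pos: [0.6702, -0.0646, 0.0601]
contact_force: [-0.0, 1.0, 2.6]
ee_pos: [0.6711, -0.0646, 0.0585]
contact_force: [-0.8, 0.3, 3.3]
ee_pos: [0.672, -0.0646, 0.0569]
contact_force: [1.0, 1.0, 2.7]
ee_pos: [0.6727, -0.0646, 0.055]
contact_force: [0.6, 0.3, 2.6]
ee_pos: [0.6735, -0.0646, 0.053]
contact_force: [1.5, 1.7, 2.9]
ee_pos: [0.6741, -0.0647, 0.0509]
contact_force: [1.6, -0.3, 3.3]
ee_pos: [0.6747, -0.0647, 0.0486]
contact_force: [2.6, 1.1, 2.1]
```

```bash
for i in 1 2 3 4 5 6; do python3 -m pendant '[[-0.015,0,0.04,0,0,0,1]]' | grep -E "pos|force"; done
```

```text
ee_pos: [0.6746, -0.0648, 0.0467]
contact_force: [2.8, -0.1, 3.0]
ee_pos: [0.6746, -0.0649, 0.0454]
contact_force: [-1.2, 0.4, 11.1]
ee_pos: [0.6747, -0.0649, 0.0452]
contact_force: [-2.6, 2.7, 14.8]
ee_pos: [0.6747, -0.0649, 0.0451]
contact_force: [-2.6, 1.8, 13.8]
ee_pos: [0.6747, -0.0649, 0.0452]
contact_force: [-1.5, 1.9, 11.8]
ee_pos: [0.6747, -0.0649, 0.0452]
contact_force: [-1.1, 1.5, 12.1]
```

```bash
python3 -m pendant '[[0,0,0.08,0,0,0,1],[0,0,0.08,0,0,0,1]]'; python3 -m pendant '[[0,0,-0.2,0,0,0,1],[0,0,-0.6,0,0,0,1],[0,0,-1,0,0,0,1],[0,0,-1,0,0,0,1],[-1,0,-0.5,0,0,0,1],[-1,0,0,0,0,0,1],[-0.8,0,0,0,0,0,1],[0,0,0,0,0,0,1]]'
```

```text
t: 13.8
ee_pos: [0.6752, -0.0649, 0.0443]
orientation: [3.139, -0.039, 0.026]
contact_force: [-13.0, 2.2, 27.0]
width: 0.0004
t: 14.6
ee_pos: [0.5271, -0.0608, 0.2034]
orientation: [3.141, -0.038, -0.015]
contact_force: [0.3, -0.3, -0.4]
width: 0.0006
```

```bash
python3 -m pendant '[[-0.5,0.5,0,0,0,0,1],[-0.4,1,0,0,0,0,1],[-0.4,1,0,0,0,0,1],[-0.4,1,0,0,0,0,1],[-0.4,1,0,0,0,0,1],[-0.2,1,0,0,0,0,1],[0,1,0,0,0,0,1],[0,1,0,0,0,0,1],[0,0,0,0,0,0,1],[0,0,0,0,0,0,1]]'
python3 -c "
from h import *
for n in('scene','top'):
    v=eyes.capture(n)[:,:,::-1]; cv2.imwrite(f'pics/{n}3f.png',v)
    C=None
    try:
        C=plate(n,v,113 if n=='scene' else 130,(300,220) if n=='scene' else (275,280)); print(n,C.round(1).tolist(),onplane(n,C,.04).mean(0).round(4))
    except Exception as e: print(e)
    v=v[100:290,180:400] if n=='scene' else v[145:325,180:390]
    cv2.imwrite(f'pics/{n}3.png',cv2.resize(v,None,fx=3,fy=3,interpolation=2))"
```

```text
t: 15.6
ee_pos: [0.4024, -0.4238, 0.1946]
orientation: [-3.13, 0.035, 0.038]
contact_force: [-0.4, 0.9, -0.2]
width: 0.0005
scene [[372.3, 166.7], [306.2, 264.1], [201.2, 204.4], [274.3, 119.6]] [0.5765 0.0022 0.04  ]
top [[340.1, 295.4], [213.0, 299.6], [213.0, 168.5], [331.4, 164.8]] [0.5744 0.0049 0.04  ]
```

View pics/scene3.png

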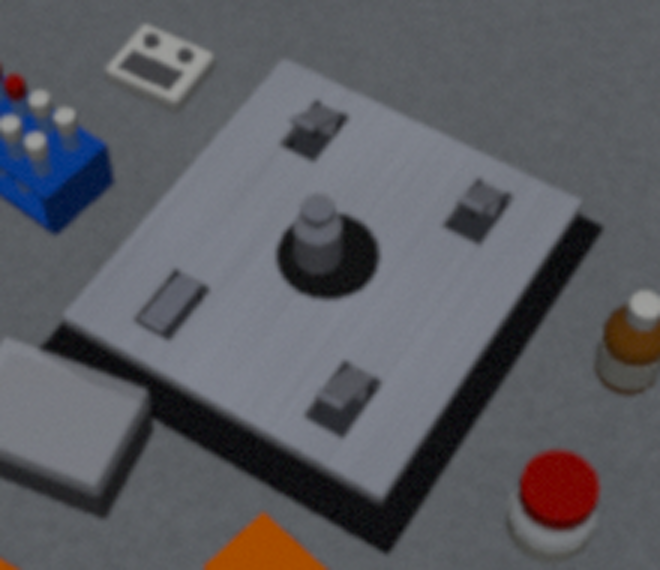

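View pics/top3.png

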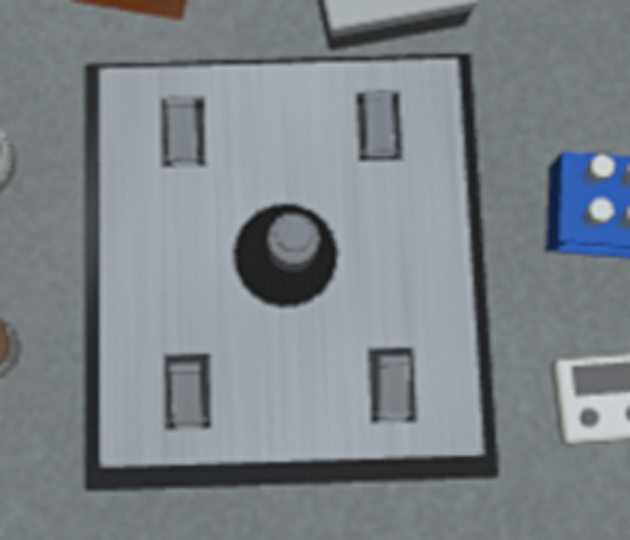

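The far right shim, at (172,303) in the scene crop, lies flat. The other three stand, and the plate outline hasn't moved (within 0.1 px in both views). The weight and neighbours in view are where they were, and the robot is clear.

```bash
python3 -c "
from h import *
print(r.hand_in())"
```

```text
the job is handed in; nothing more can be done
None
```

The far right corner was the one that rocked. I pressed it down to its stop, pressed its shim flat, and handed the job in at about 16 s of the allowed 58 s.

- **Finding the corner:** I pressed the corners in the order near right, near left, far left, far right. The first three held at about 40 mm under 26, 12 and 12 N. Far right sank from 40 to 35.1 mm, and the force rose to 12.8 N at the stop.
- **Pressing the shim:** The far right shim folded at about 3 N, slightly below the stated 4 to 10 N. It stopped at 45.2 mm under 12–15 N and ended at 44.3 mm under a final 27 N. The expected flat height is 44.5 mm.
- **Last checks:** After I moved the arm away, pictures from both cameras showed the far right shim flat and the other three standing. The plate's outline was within 0.1 pixel of the start in both views, and the weight and the bystanders in the close-up pictures looked unmoved.
- **Disagreements and gaps:**
  - The two cameras differed by about 3 mm on the plate's centre, so I used the mean.
  - The first press, on the near right corner, was harder than intended at 26 N.
  - The tool drifted about 6 mm outward while pressing the shim.
  - I did not press the far right corner again to confirm it no longer rocks.

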